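# Dock the board carriage at the test head

### The job

The carriage that carries the small circuit board is locked on its slide by a spring-loaded pin. With the fingertips press the square black button on the carriage down and, keeping it held down all the way, push the carriage along its rods until it stops fully home against the test head; then let the button come up so that the carriage is locked there. Pick nothing up, do not touch the board, and leave the solder spool, heat sink and relay where they stand.

Things in the scene. Friction and masses are not known exactly. Their poses are not given: they have to be found in the camera images.
- test_slide: Linear slide fixed to the bench: grey base plate 110 x 380 x 12 mm, two steel rods along its length, an aluminium rear bracket (top 48 mm above the bench) at its -y end and a black test-head block (90 mm wide, 30 mm long, its face 140 mm from the origin, top 70 mm above the bench) at its +y end. Origin: centre of the base plate's underside, on the bench. Its y axis runs along the rods, towards the test head; x is across, z up. Position and yaw vary.
- carriage (a joint): Travel along the slide's +y, m: 0 at the rear bracket, 0.15 home (hard stop). Starts locked in a notch at 0 to 0.05. Aluminium deck 84 mm wide, 150 mm long, top 44 mm above the bench, centre at y = -0.09 + value in the slide's frame. Friction 1.5 N when released. A rack of teeth (15 mm pitch) locks it: with the button up it can rattle at most 6 mm; the last notch holds it home (0.1475 to 0.15).
- lock_button (a joint): How far the lock button is pressed down, in m: 0 up (locked), 0.008 fully down. The spring needs about 6 N to start and 8.5 N fully down; the pin is clear of the teeth when the button is 3 mm or more down, and catches between the next teeth when the button is let up.
- button_top (a point): Centre of the top face of the square black ribbed button (44 mm across the slide, 40 mm along it), at the rear of the carriage; 60 mm above the bench when up, 52 mm fully down. It lies on the slide's centre line, at y = -0.138 + carriage value in the slide's frame. It is open to the rear and both sides (a collar 51 mm above the bench surrounds it).
- fence_top (a point): Middle of the top edge of the carriage's push fence, an upright aluminium plate 84 mm wide and 12 mm thick across the carriage, 78 mm above the bench. Its rear face stands 24 mm ahead (+y of the slide) of the button's centre, between the button and the board; a fingertip on the button can push against it.
- board: Small green circuit board with parts on it, 62 x 82 x 17 mm, fixed to the carriage ahead of the fence, top about 64 mm above the bench. Origin: centre of its underside.
- solder_spool: Loose solder spool, upright, 56 x 50 mm, 84 mm tall, beside the slide. Origin: centre of its underside.
- heat_sink: Loose black finned heat sink, 24 x 46 mm, 34 mm tall, beside the slide. Origin: centre of its underside.
- relay: Loose small relay in a clear case, 20 x 28 mm, 26 mm tall, beside the slide. Origin: centre of its underside.

How it is judged:
On the way, in this order (a step that is already met when the one before it is completed fails the run):
1. a fingertip holds the button down with the carriage still short of home (value of joint lock_button above 0.002 m and value of joint carriage below 0.12 m and contact force between the fingers and lock_button above 1 N), for 0.1 s.
2. the carriage reaches the test head with the button still held down (value of joint lock_button above 0.001 m and value of joint carriage above 0.147 m and contact force between the fingers and lock_button above 1 N), for 0.05 s.
At the end, for the whole second after the job is handed in: The carriage stands within 3 mm of its end stop at the test head, at rest, the button is up again (within 1 mm) so the lock pin is in its last notch, and the spool, heat sink and relay are within 15 mm of where they started (value of joint carriage above 0.147 m and value of joint lock_button below 0.001 m and velocity of joint carriage between -0.005 and 0.005 m/s and distance of each of solder_spool, heat_sink, relay from where it was at the start of the episode below 0.015 m); the robot touches nothing.
It fails at once if the button is let up with the carriage part of the way (value of joint lock_button below 0.001 m and distance of fence_top from where it was at the start of the episode above 0.01 m and value of joint carriage below 0.144 m).
It fails at once if the circuit board is touched (contact force between the arm and board above 1 N).
It fails at once if the circuit board is touched by the fingers (contact force between the fingers and board above 1 N).
It fails at once if the spool, heat sink or relay is shoved, tipped or lifted (distance of any of solder_spool, heat_sink, relay from where it was at the start of the episode above 0.015 m or angle between any of solder_spool, heat_sink, relay's own z axis and vertical above 0.3 rad).
It also fails if it takes over 37 s, if anything falls off the work surface, if the arm or the gripper's body presses on something with over 40 N, if the wrist force passes 120 N, or if a joint passes its speed limit or range.

### The arm

A 7-joint arm with a two-finger parallel gripper is mounted at the origin on the work surface; the furniture and walls round the work are solid. World frame = base frame: x ahead of the robot, y to its left, z up, the work surface at z = 0. Lengths are in m, angles in rad, forces in N, time in s.
With the tool pointing down it reaches from about 0.425 to 0.925 m from the base axis. Payload 6.8 kg.
Tool frame: the origin (TCP) lies between the finger pads; the fingertips stand 8 mm ahead of it and the grasp point (between the pads) lies 11 mm behind it (robot.tcp_to_tips is the distance from the TCP to the fingertips, in m); z points along the fingers, y is the line along which they close (so a half turn about z gives the same grasp; the last joint's range is limited). The gripper opens to 88 mm and grips with 3 to 60 N. Pads are 20 mm wide; open, the fingers measure 115 mm over their backs; the gripper's body (75 mm by 178 mm) begins 61 mm behind the grasp point.
Start: joints at [1.231, 0.477, 0.022, 1.555, -0.011, 1.109, -0.083], TCP at [0.155, -0.657, 0.231] pointing down, gripper open.
Joint ranges: [-2.96, 2.96], [-0.34, 2.1], [-1.41, 1.46], [0.24, 2.44], [-1.37, 4.51], [0.17, 1.92], [-2.96, 2.96]. Speed limits (rad/s): [2.39, 2.39, 3.14, 3.14, 3.14, 3.14, 3.14].

### API

Orientations are given as a unit quaternion [x, y, z, w].
In Python, from cell import robot gives the robot as it stands. The module is installed in compiled form; this text tells all that it offers.
- The arm moves only by the tool arm_command, never from a script. Its argument "steps" is text: rows parted by semicolons, each of 7 numbers parted by spaces: the turn, a rotation vector about the tool's x, y, z in rad, then the shift along the tool's x, y, z in cm, then the opening, from -1 (shut) to 1 (fully open), so that 0 is half open. A call has 1 to 20 rows; each row is the pose to reach, as a shift and turn from the pose commanded when the call began, along the tool's axes at that moment; what a row does not reach only later rows make up. A row lasts 1/12 s, in which the tool goes at most 41.7 mm and 7.16 degrees, less where a joint would pass 70% of its speed; a pose out of reach is approached as far as the arm can. A call with a gripper value outside its range is refused whole. The fingers move at their own pace and stop on an object; "squeeze" is the grip in N (left out, the last holds). Time passes only in rows, so rows that repeat a pose let the fingers close. It gives the time, the measured TCP pose, the force and the opening at its end, in the units of the state.
- robot.get_obs(): the state, without advancing time (a new reading comes with each control period).
- robot.snapshot(name): name is "side" or "top"; returns a dict with "pixels" (420x560x3 uint8, blue, green, red), "range_z" (420x560 float32, m along the optical axis (not along the pixel's ray), 0 where there is no reading), "vertical_fov" (degrees; the focal length in pixels is half the picture's height over the tangent of half this angle, whatever the lens; pixels are square), "cx", "cy" (the principal point, pixels), "camera_from_world" (4x4, takes a point from world to camera coordinates). Camera axes: x right, y up, looking along -z (the intrinsics and any distortion apply to the point x, -y, -z); pixel columns grow to the right and rows downward; lengths in m; the calibration is good to about 2 mm. A picture is of the moment at which its call begins.
- robot.hand_in(): hands the job in, once; it reports no verdict.
Trained networks look in a picture, given as the dict that the camera call returned (one of the last four; its "shot" number tells which), for a name from the list of things; names that differ only in an ending like _2 or _b are one class to them, and where a whole thing is asked for, a point or a joint stands for the part that bears it (a point fixed in the world has none). Each returns a list of dicts, best first, with "score" (0 to 1); they miss things now and then, are a little off and sometimes report something else, mostly with a low value. They report only what shows in the picture. A call takes as long as a camera call.
- robot.trace(picture, thing): "mask" (420x560 bool, what is visible of it) and "rect" ([left, top, right, bottom] in pixels, round what is visible of it).
The state is a dict: "clock": time; "q": joint angles; "joint_vel": joint speeds; "joint_efforts": joint torques, N m; "position": TCP position; "tool_rot": TCP orientation; "ft_force": force on the tool from outside, world axes, zero at the start; "moment": the same for the moment, N m; "grip_width": finger opening in m.
Only numpy, scipy, OpenCV 4.12 (cv2) and the standard library are available. Lean on these libraries where they do the work, as an engineer would, in place of code of your own. Each camera call takes 0.05 s, during which the arm holds its last target. There are 200 camera calls.

## Working session

There is one attempt and no reset: what is moved stays moved. The work goes in short steps, Python scripts to look and compute and a tool call to move; the robot and the scene stay as the last step left them, time stands still between calls to the robot, and variables do not carry over. Pictures are saved under pics/ and viewed, on a budget of 10 in all, crops included, one or two more only if the job needs it, and the job is handed in when it is done.

Besides the shell and the picture viewer there is one more tool, called after "Call:" as name(argument=value, ...) on one line, values as JSON. arm_command: Moves the arm, as the interface text tells. Its arguments: {"type":"object","properties":{"steps":{"type":"string"},"squeeze":{"type":"number"}},"required":["steps"]}

```bash
mkdir -p pics
cat > h.py <<'E'
import numpy as np,cv2
from cell import robot
def pts(s,mask):
    H,W=s["range_z"].shape
    f=H/2/np.tan(np.radians(s["vertical_fov"])/2)
    v,u=np.nonzero(mask&(s["range_z"]>0)); z=s["range_z"][v,u]
    c=np.stack([(u-s["cx"])/f*z,-(v-s["cy"])/f*z,-z,np.ones_like(z)])
    return (np.linalg.inv(s["camera_from_world"])@c)[:3].T
E
python3 - <<'E'
from h import *
print(robot.get_obs())
for n in("top","side"):
    s=robot.snapshot(n); cv2.imwrite(f"pics/{n}0.png",s["pixels"]); print(n,[k for k in s],s["vertical_fov"],s["cx"],s["cy"])
    print(np.linalg.inv(s["camera_from_world"]).round(3).tolist())
    for t in("test_slide","carriage","lock_button","fence_top","board","solder_spool","heat_sink","relay"):
        r=robot.trace(s,t)
        for d in r[:2]:
            p=pts(s,d["mask"])
            print(t,round(d["score"],2),d["rect"],len(p),np.median(p,0).round(3) if len(p) else'',p.min(0).round(3) if len(p) else '',p.max(0).round(3) if len(p) else '')
E
```

```text
{'clock': 0.0, 'q': array([ 1.2308912 ,  0.47774633,  0.02229883,  1.5564395 , -0.01145057,
        1.1093323 , -0.08314716]), 'joint_vel': array([ 3.09249197e-04,  2.10027586e-03,  1.45716176e-04, -7.95743800e-04,
       -1.07996896e-03, -1.71361923e-04,  5.80826315e-06]), 'joint_efforts': array([-6.07233087e-04, -5.82851887e+01,  1.53494831e+00, -2.72610193e+01,
       -5.42680628e-02,  1.70595059e-02,  1.66013838e-04]), 'position': array([ 0.15493029, -0.65636762,  0.22972206]), 'tool_rot': array([ 9.93288507e-01,  1.15659560e-01, -1.81786984e-04, -8.80289914e-04]), 'ft_force': array([-0.58361216, -0.61908207,  0.55339329]), 'moment': array([-0.01191796,  0.00930822,  0.02735338]), 'grip_width': 0.08763169996531685}
top ['pixels', 'range_z', 'vertical_fov', 'cx', 'cy', 'camera_from_world', 'shot'] 44.1677954300035 292.1734896619854 209.04477417171393
[[-0.001, 0.985, -0.172, 0.413], [-0.999, -0.006, -0.032, -0.02], [-0.032, 0.172, 0.985, 0.905], [0.0, 0.0, 0.0, 1.0]]
test_slide 0.81 [198.5, 152.3, 412.3, 307.6] 13528 [ 0.535 -0.01   0.03 ] [ 0.402 -0.197 -0.004] [0.677 0.175 0.081
[... 1611 characters left out ...]
.048] [ 0.625 -0.092  0.062]
fence_top 0.83 [246.6, 214.7, 331.7, 277.6] 2751 [ 0.571 -0.105  0.049] [ 0.502 -0.159 -0.003] [0.649 0.092 0.08 ]
board 0.68 [250.7, 220.1, 284.1, 235.4] 368 [ 0.544 -0.037  0.05 ] [ 0.518 -0.104  0.011] [0.578 0.057 0.074]
board 0.32 [198.5, 239.1, 222.2, 268.3] 498 [ 0.432 -0.068  0.021] [ 0.41  -0.082 -0.002] [0.455 0.016 0.034]
solder_spool 0.71 [312.1, 204.1, 336.2, 233.7] 534 [0.661 0.01  0.032] [0.641 0.    0.   ] [0.687 0.045 0.048]
heat_sink 0.91 [198.0, 237.0, 221.0, 264.7] 480 [ 0.432 -0.069  0.021] [ 0.41  -0.082 -0.001] [0.454 0.009 0.034]
relay 0.7 [237.9, 276.3, 254.6, 296.3] 242 [ 0.485 -0.175  0.018] [ 0.473 -0.183  0.001] [ 0.499 -0.153  0.023]
```

View pics/top0.png

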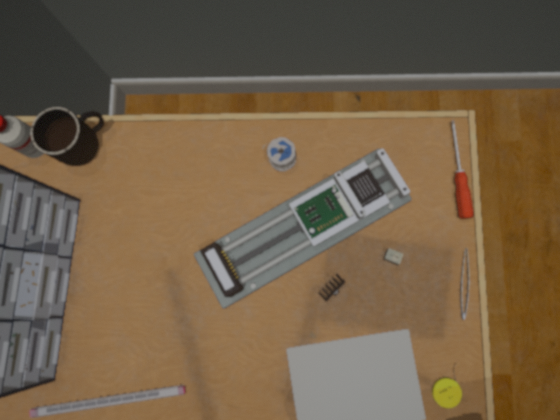

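View pics/side0.png

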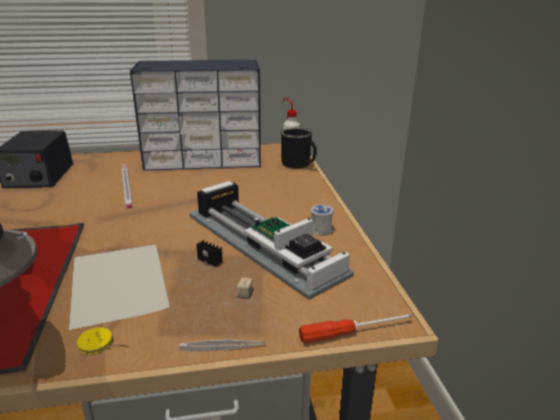

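Run:
```python
from h import *
s=robot.snapshot("top")
f=pts(s,robot.trace(s,"carriage")[0]["mask"])
def rect(p,lo,hi,n):
    p=p[(p[:,2]>lo)&(p[:,2]<hi)]; r=cv2.minAreaRect(p[:,:2].astype(np.float32)); print(n,len(p),r,p[:,:2].mean(0))
rect(f,.070,.085,"fence"); 
sl=pts(s,robot.trace(s,"test_slide")[0]["mask"]); rect(sl,.005,.09,"slide"); rect(sl,.064,.075,"head"); rect(sl,.005,.016,"base")
for n in("top","side"):
    s=robot.snapshot(n); b=pts(s,robot.trace(s,"lock_button")[0]["mask"]); rect(b,.055,.065,"btn "+n); 
    f=pts(s,robot.trace(s,"carriage")[0]["mask"]); rect(f,.073,.085,"fence "+n)
```

```text
fence 389 ((0.5822997093200684, -0.08691488951444626), (0.08315105736255646, 0.012653752230107784), 30.253185272216797) [ 0.58142609 -0.08678813]
slide 13395 ((0.5379925966262817, -0.009009554982185364), (0.11016079038381577, 0.37917983531951904), 29.675514221191406) [ 0.53356058 -0.00914929]
head 870 ((0.523529052734375, 0.013201132416725159), (0.08709793537855148, 0.2850263714790344), 29.394285202026367) [0.47517875 0.09643469]
base 5396 ((0.5379925966262817, -0.009009554982185364), (0.11016079038381577, 0.37917983531951904), 29.675514221191406) [0.51494584 0.01665663]
btn top 609 ((0.5973609685897827, -0.11294465512037277), (0.043890003114938736, 0.039799802005290985), 29.140018463134766) [ 0.59642363 -0.11254177]
fence top 369 ((0.5822338461875916, -0.08701233565807343), (0.08325495570898056, 0.012551247142255306), 30.191329956054688) [ 0.58191651 -0.08674368]
btn side 327 ((0.5985743999481201, -0.11632068455219269), (0.04592936113476753, 0.038738787174224854), 28.971433639526367) [ 0.59687525 -0.11900244]
fence side 210 ((0.5818662643432617, -0.0895153358578682), (0.080923892557621, 0.01399192400276661), 29.847885131835938) [ 0.5808753  -0.09160778]
```

The top view shows the slide running from its rear bracket at (400,170) to the test head at (220,270), with the button at (367,187), the board at (322,212), the spool at (281,153), the heat sink at (332,287) and the relay at (394,256). The side view agrees. Yaw is about 29.7° and the carriage is at about 0.018. I'll hover over the front half of the button with the fingers shut and the tool x axis pointing at the head.

Call:
arm_command(steps="0 0 -1.857 55.3 -43.6 3 -1;0 0 -1.857 55.3 -43.6 3 -1;0 0 -1.857 55.3 -43.6 3 -1;0 0 -1.857 55.3 -43.6 3 -1;0 0 -1.857 55.3 -43.6 3 -1;0 0 -1.857 55.3 -43.6 3 -1;0 0 -1.857 55.3 -43.6 3 -1;0 0 -1.857 55.3 -43.6 3 -1;0 0 -1.857 55.3 -43.6 3 -1;0 0 -1.857 55.3 -43.6 3 -1;0 0 -1.857 55.3 -43.6 3 -1;0 0 -1.857 55.3 -43.6 3 -1;0 0 -1.857 55.3 -43.6 3 -1;0 0 -1.857 55.3 -43.6 3 -1;0 0 -1.857 55.3 -43.6 3 -1;0 0 -1.857 55.3 -43.6 3 -1;0 0 -1.857 55.3 -43.6 3 -1;0 0 -1.857 55.3 -43.6 3 -1;0 0 -1.857 55.3 -43.6 11 -1;0 0 -1.857 55.3 -43.6 11 -1", squeeze=10)

```text
clock: 3.02
position: [0.5954, -0.105, 0.1216]
tool_rot: [0.502, 0.865, 0.001, 0.003]
ft_force: [-0.9, -0.5, -0.4]
grip_width: 0.0005
```

Run:
```python
from h import *
s=robot.snapshot("side"); o=robot.get_obs(); print(o["position"],o["tool_rot"],o["q"],o["ft_force"])
t=robot.snapshot("top")
a=cv2.resize(s["pixels"][150:310,180:400],None,fx=3,fy=3); cv2.imwrite("pics/side1.png",a)
for n,p in(("side",s),("top",t)):
    b=pts(p,np.ones((420,560),bool)); 
    q=b[(abs(b[:,0]-.595)<.05)&(abs(b[:,1]+.105)<.05)&(b[:,2]>.10)&(b[:,2]<.16)]; print(n,len(q),q.min(0),q.max(0),q.mean(0)) if len(q) else 0
    b=pts(p,robot.trace(p,"solder_spool")[0]["mask"]) if robot.trace(p,"solder_spool") else 0
    if len(b): print(np.median(b,0),b.max(0))
```

```text
[ 0.58910375 -0.10549243  0.11259846] [ 0.50212055  0.86478664 -0.00171104 -0.00401155] [ 0.47240008  0.54689212 -0.53211902  1.80992075  0.34580026  0.88751745
  0.29911221] [-2.65540297 -1.51360641 -4.83806418]
side 428 [ 0.57938629 -0.12273246  0.11256952] [ 0.61111547 -0.0990304   0.15993916] [ 0.59360478 -0.1133501   0.13753006]
[0.66285448 0.0099847  0.0319747 ] [0.68656832 0.04480077 0.04745939]
[0.6602945  0.02713462 0.04466589] [0.6920747  0.0552472  0.05023413]
```

View pics/side1.png

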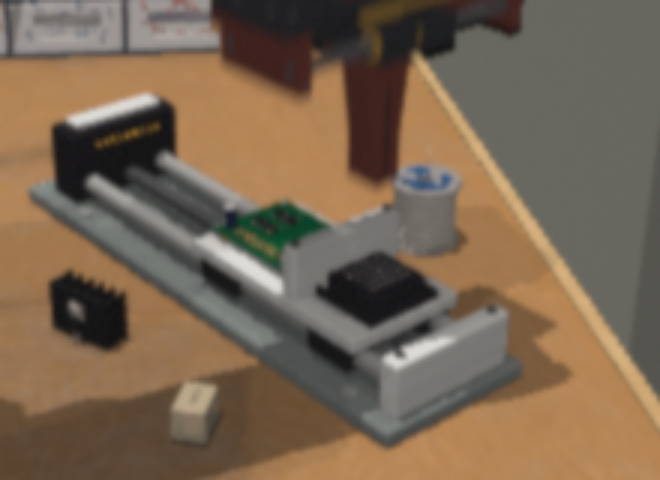

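The shut fingers hang above the button (tips at about (375,180) in the crop) and clear of the fence, and the spool stands clear. The arm was still swinging when I took it, so I'll let it settle.

Call:
arm_command(steps="0 0 0 0 0 0 -1;0 0 0 0 0 0 -1;0 0 0 0 0 0 -1;0 0 0 0 0 0 -1;0 0 0 0 0 0 -1;0 0 0 0 0 0 -1")

```text
clock: 3.82
position: [0.5932, -0.1056, 0.1208]
tool_rot: [0.502, 0.865, 0.0, 0.0]
ft_force: [-0.9, -0.1, 0.9]
grip_width: 0.0004
```

Call:
arm_command(steps="0 0 0 0 0 1.5 -1;0 0 0 0 0 3 -1;0 0 0 0 0 4.2 -1;0 0 0 0 0 4.8 -1;0 0 0 0 0 5.2 -1;0 0 0 0 0 5.5 -1;0 0 0 0 0 5.8 -1;0 0 0 0 0 6 -1;0 0 0 0 0 6 -1;0 0 0 0 0 6 -1;0 0 0 0 0 6 -1")

```text
clock: 4.73
position: [0.5928, -0.1061, 0.0617]
tool_rot: [0.503, 0.865, -0.001, -0.0]
ft_force: [-5.2, -1.7, 7.8]
grip_width: 0.0001
```

Call:
arm_command(steps="0 0 0 0 0 0.2 -1;0 0 0 0 0 0.4 -1;0 0 0 0 0 0.4 -1;0 0 0 0 0 0.4 -1")

```text
clock: 5.07
position: [0.5939, -0.1078, 0.0601]
tool_rot: [0.503, 0.864, -0.001, 0.002]
ft_force: [-9.1, -3.3, 25.0]
grip_width: 0.0004
```

Call:
arm_command(steps="0 0 0 0.3 0 0 -1;0 0 0 0.6 0 0 -1;0 0 0 1 0 0 -1;0 0 0 1.5 0 0 -1;0 0 0 2 0 0 -1;0 0 0 2.5 0 0 -1;0 0 0 3 0 0 -1;0 0 0 3.5 0 0 -1;0 0 0 4 0 0 -1;0 0 0 4.5 0 0 -1;0 0 0 5 0 0 -1;0 0 0 5.5 0 0 -1;0 0 0 6 0 0 -1;0 0 0 6.5 0 0 -1;0 0 0 7 0 0 -1;0 0 0 7.4 0 0 -1;0 0 0 7.7 0 0 -1;0 0 0 8 0 0 -1;0 0 0 8 0 0 -1")

```text
clock: 6.65
position: [0.5541, -0.0382, 0.06]
tool_rot: [0.503, 0.864, -0.002, 0.002]
ft_force: [-10.5, -5.1, 29.7]
grip_width: 0.0005
```

Run:
```python
from h import *
s=robot.snapshot("side"); cv2.imwrite("pics/side2.png",cv2.resize(s["pixels"][150:310,180:400],None,fx=3,fy=3))
f=pts(s,robot.trace(s,"carriage")[0]["mask"]);f=f[(f[:,2]>.073)&(f[:,2]<.085)]
d=np.array([-.4955,.8686]); 
print("fence y_s",np.median((f[:,:2]-[.538,-.009])@d), "tcp y_s",(robot.get_obs()["position"][:2]-[.538,-.009])@d)
```

```text
fence y_s -0.01670219379812539 tcp y_s -0.03334654048092058
```

View pics/side2.png

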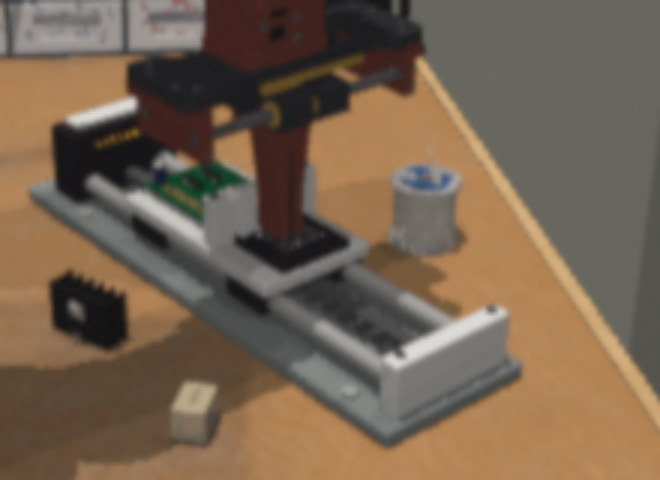

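The carriage moved with the fingertips: the button is held down at about (290,245) and the fence is ahead of the fingers. I'll keep pushing, slower near the stop.

Call:
arm_command(steps="0 0 0 0.3 0 0 -1;0 0 0 0.7 0 0 -1;0 0 0 1.2 0 0 -1;0 0 0 1.7 0 0 -1;0 0 0 2.2 0 0 -1;0 0 0 2.7 0 0 -1;0 0 0 3.2 0 0 -1;0 0 0 3.6 0 0 -1;0 0 0 4 0 0 -1;0 0 0 4.3 0 0 -1;0 0 0 4.6 0 0 -1;0 0 0 4.8 0 0 -1;0 0 0 5 0 0 -1;0 0 0 5.2 0 0 -1;0 0 0 5.4 0 0 -1;0 0 0 5.4 0 0 -1")

```text
clock: 8.08
position: [0.5273, 0.0087, 0.06]
tool_rot: [0.503, 0.864, -0.002, 0.002]
ft_force: [-11.6, -6.6, 33.6]
grip_width: 0.0003
```

Call:
arm_command(steps="0 0 0 0.2 0 0 -1;0 0 0 0.4 0 0 -1;0 0 0 0.6 0 0 -1;0 0 0 0.8 0 0 -1;0 0 0 1 0 0 -1;0 0 0 1 0 0 -1;0 0 0 1 0 0 -1")

```text
clock: 8.67
position: [0.527, 0.0127, 0.0602]
tool_rot: [0.505, 0.863, -0.001, 0.006]
ft_force: [2.8, -18.0, 20.5]
grip_width: 0.0003
```

Run:
```python
from h import *
d=np.array([-.4955,.8686]); o=robot.get_obs(); print(o["position"],o["ft_force"],"tcp",(o["position"][:2]-[.538,-.009])@d)
for n in("side","top"):
    s=robot.snapshot(n); m=pts(s,np.ones((420,560),bool)); r=m[:,:2]-[.538,-.009]; y=r@d; x=r@np.array([.8686,.4955])
    k=(m[:,2]>.074)&(m[:,2]<.083)&(abs(x)<.042)&(y>-.02)&(y<.1)&(abs(x)>.016); print(n,k.sum(),np.percentile(y[k],[2,50,98]).round(4) if k.sum() else '')
    if n=="side": cv2.imwrite("pics/side3.png",cv2.resize(s["pixels"][150:310,180:400],None,fx=3,fy=3))
```

```text
[0.52701559 0.0126583  0.06015197] [  2.77601832 -18.00155052  20.5453145 ] tcp 0.024255173529215444
side 62 [0.0332 0.0373 0.0438]
top 0
```

View pics/side3.png

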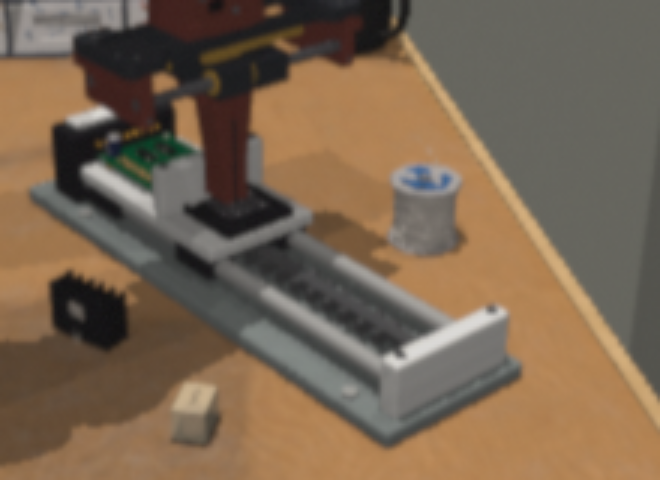

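The carriage is at the test head: the push force rose to 17 N along the slide and the motion stopped. I'll lift slightly while still leaning on the fence so the pin catches, then back off and rise.

Call:
arm_command(steps="0 0 0 0 0 -0.3 -1;0 0 0 0 0 -0.6 -1;0 0 0 0 0 -0.9 -1;0 0 0 0 0 -1.2 -1;0 0 0 0 0 -1.5 -1;0 0 0 0 0 -1.7 -1;0 0 0 0 0 -1.7 -1;0 0 0 -0.5 0 -1.7 -1;0 0 0 -1 0 -1.8 -1;0 0 0 -1.2 0 -2.2 -1;0 0 0 -1.2 0 -3.5 -1;0 0 0 -1.2 0 -6 -1;0 0 0 -1.2 0 -9 -1;0 0 0 -3 0 -12 -1;0 0 0 -6 0 -14 -1;0 0 0 -9 0 -15 -1;0 0 0 -9 0 -15 -1;0 0 0 -9 0 -15 -1;0 0 0 -9 0 -15 -1;0 0 0 -9 0 -15 -1")

```text
clock: 10.43
position: [0.5656, -0.0569, 0.2066]
tool_rot: [0.501, 0.865, 0.0, -0.001]
ft_force: [-0.6, -0.0, -0.1]
grip_width: 0.0004
```

Run:
```python
from h import *
d=np.array([-.4955,.8686]); print(robot.get_obs()["position"],robot.get_obs()["ft_force"],robot.get_obs()["joint_vel"].round(3))
for n in("side","top"):
    s=robot.snapshot(n); m=pts(s,np.ones((420,560),bool)); r=m[:,:2]-[.538,-.009]; y=r@d; x=r@np.array([.8686,.4955])
    k=(m[:,2]>.074)&(m[:,2]<.083)&(abs(x)<.042)&(y>-.02)&(y<.1); print(n,k.sum(),np.percentile(y[k],[2,50,98]).round(4) if k.sum() else '')
    k=(abs(x)<.015)&(abs(y-.008)<.012)&(m[:,2]<.09);print("button z",np.median(m[k,2]) if k.sum() else '')
    cv2.imwrite(f"pics/{n}4.png",cv2.resize(s["pixels"][150:310,180:400],None,fx=3,fy=3))
    for t in("solder_spool","heat_sink","relay"):
        q=robot.trace(s,t)
        if q: print(t,q[0]["score"],np.median(pts(s,q[0]["mask"]),0).round(3))
```

```text
[ 0.56557918 -0.05687934  0.20659608] [-0.56772045 -0.04116562 -0.07804933] [-0.005  0.005  0.005  0.002  0.005 -0.002  0.002]
side 136 [0.0335 0.0377 0.0442]
button z 0.059065032808608864
solder_spool 0.79 [0.661 0.013 0.028]
heat_sink 0.93 [ 0.433 -0.069  0.022]
relay 0.69 [ 0.484 -0.175  0.017]
top 360 [0.0359 0.0416 0.0474]
button z 0.059363333018069564
solder_spool 0.66 [0.661 0.027 0.045]
heat_sink 0.66 [ 0.432 -0.066  0.032]
relay 0.56 [0.5   0.047 0.044]
```

View pics/side4.png

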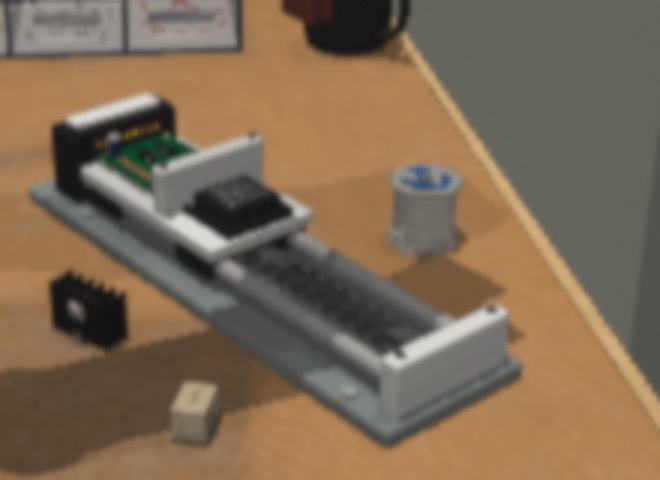

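The carriage is home: the fence centre is at 0.0416 against 0.042 expected. The button is up at about 59.3 mm, the loose parts haven't moved, and the arm is clear. I'm handing in.

```bash
python3 -c "
from cell import robot
robot.hand_in()"
```

```text
the job is handed in; nothing more can be done
```

The carriage is fully home against the test head and locked, and the job was handed in at about 10.5 s on the robot's clock, of the 37 s allowed.

With the fingers shut, I pressed the button all the way down (25 N). Keeping it down, I pushed the carriage about 13 cm until the push force rose to 17 N and it stopped. I lifted while still leaning on the fence so the pin could catch, then backed off and raised the arm clear.

**Last checks:**
- **Carriage:** the top camera put the fence centre at y = 0.0416 m in the slide's frame, against 0.042 expected at home. The side camera read 0.0377 m, about 4 mm short, but it was also about 2–3 mm short of the top camera before the push. Because of that I relied on the top camera and the contact force.
- **Button:** up, at about 59 mm in both cameras (60 mm expected).
- **Loose parts:** the spool, heat sink and relay were within about 3 mm of where they started. The network's relay report in the top view was wrong (it pointed at the slide), but the side view and the picture show the relay hasn't moved.
- **Arm:** the wrist force was about zero, and nothing was being touched.

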